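# Clamp the core bit at the pot-drilling bench

### The arm

A 6-joint arm with a two-finger parallel gripper is mounted at the origin on the work surface. World frame = base frame: x ahead of the robot, y to its left, z up, the work surface at z = 0. Lengths are in m, angles in degrees, forces in N, time in s.
With the tool pointing down it reaches from about 0.25 to 0.725 m from the base axis. Payload 9.7 kg.
Tool frame: the origin (TCP) lies at the very end of the fingers, on their centre line; the grasp point (between the pads) lies 19 mm behind it (bot.grip_point_offset is the distance from the TCP to the grasp point, in m); y points along the fingers, x is the direction in which the jaws open and shut, and the axes are right-handed (so a half turn about y gives the same grasp; the last joint's range is limited). The gripper opens to 85 mm and grips with 20 to 120 N. Pads are 22 mm wide; open, the fingers measure 114 mm over their backs; the gripper's body (76 mm by 85 mm) begins 54 mm behind the grasp point. The pads swing forward as they close: fully open they stand 13 mm farther back than shut.
Start: joints at [-76.089, 4.979, 10.078, 95.1, 0, 90], TCP at [0.132, -0.534, 0.231] pointing down, gripper open.
Joint ranges: [-179.16, 179.16], [-48.56, 103.87], [-65.8, 70.77], [-126.05, 130.52], [-82.76, 87.17], [-180, 180]. Speed limits (degrees/s): [127.2, 127.2, 147.25, 180, 180, 180].

### API

Orientations are given as [roll, pitch, yaw] about the fixed x, y, z axes, in that order (R = Rz(yaw) Ry(pitch) Rx(roll)).
In Python, from workcell import bot gives the robot as it stands.
- The arm moves only by the shell command python3 -m inch 'ROWS' [FORCE]. ROWS is JSON, a list of rows, each a list of 3 entries, a list of its own where there are three numbers: the shift along the tool's x, y, z in mm, then the turn, a rotation vector about the tool's x, y, z in rad, then the finger opening in mm, from 0 to 85.4. In form: [[[x, y, z], [ax, ay, az], grip], ...]. A call has 1 to 20 rows; each row is the pose to reach, as a shift and turn from the pose measured when the call began, along the tool's axes at that moment; what a row does not reach only later rows make up. A row lasts 1/10 s, in which the tool goes at most 50 mm and 8.59 degrees, less where a joint would pass 70% of its speed; a pose out of reach is approached as far as the arm can. A call with a gripper value outside its range is refused whole. The fingers move at their own pace and stop on an object; FORCE is the grip in N (left out, the last holds). Time passes only in rows, so rows that repeat a pose let the fingers close. It gives the time, the measured TCP pose, the force and the opening at its end, in the units of the state.
- bot.get_obs(): the state, without advancing time (a new reading comes with each control period).
- bot.camera(name): name is "scene" or "top"; returns a dict with "frame" (400x640x3 uint8, red, green, blue), "mtx" (3x3 intrinsics, pixels), "origin" and "orientation" of the camera in the world. Camera axes: x right, y down, z forward; pixel columns grow to the right and rows downward; lengths in m; the calibration is good to about 2 mm. A picture is of the moment at which its call begins. There is no depth.
- bot.job_done(): hands the job in, once; it reports no verdict.
Trained networks look in a picture, given as the dict that the camera call returned (one of the last four; its "shot" number tells which), for a name from the list of things; names that differ only in an ending like _2 or _b are one class to them, and where a whole thing is asked for, a point or a joint stands for the part that bears it (a point fixed in the world has none). Each returns a list of dicts, best first, with "confidence" (0 to 1); they miss things now and then, are a little off and sometimes report something else, mostly with a low value. They report only what shows in the picture. A call takes as long as a camera call. They do not tell look-alikes from the thing itself.
- bot.search_frame(picture, name): "box" ([left, top, right, bottom] in pixels, round what is visible of it).
- bot.cut_out(picture, name): "region" (400x640 bool, what is visible of it) and "box" ([left, top, right, bottom] in pixels, round what is visible of it).
The state is a dict: "time": time; "q": joint angles; "qd": joint speeds; "joint_efforts": joint torques, N m; "ee_pos": TCP position; "tcp_rot": TCP orientation; "wrist_force": force on the tool from outside, world axes, zero at the start; "torque": the same for the moment, N m; "opening": finger opening in m.
Only numpy, scipy, OpenCV 4.12 (cv2) and the standard library are available. Lean on these libraries where they do the work, as an engineer would, in place of code of your own. Each camera call takes 0.05 s, during which the arm holds its last target. There are 200 camera calls.

### The job

On this bench, drainage holes are drilled in glazed plant pots. A core bit stands loose in the chuck of one of the two drilling heads: turn that chuck's sleeve clockwise (seen from above) until its jaws have closed firmly on the bit, then let go, leaving the bit upright in the chuck. Leave the sleeve of the empty chuck alone.

Things in the scene. Friction and masses are not known exactly. Their poses are not given: they have to be found in the camera images.
- sleeve (a joint): Knurled dark steel sleeve of the chuck with the bit: 41 mm across, 38 mm tall, upright. Value in rad: 0 open, grows clockwise seen from above; starts at 0 to 0.35. Three coupled jaws move in with it, touch the bit at about 1.1 and squeeze it up to a hard stop at 1.25. Stiff (0.2 N m), stays where it is left. Can be gripped across in any direction and turned all the way in one grasp.
- sleeve_mid (a point): Point on that sleeve's axis at the height to grip: 108 mm above the bench, 16 mm under the sleeve's top edge, 22 mm over its lower edge. Does not move as the sleeve turns. Below the sleeve: a neck 36 mm across, then a collar 52 mm across (top 64 mm above the bench) on a fixed grey drilling head, 110 x 110 x 56 mm.
- core_bit: Steel core bit, 66 mm tall, standing loose and upright in the open jaws, up to 3 mm off the sleeve's axis: shank 12 mm across, 48 mm long; above it a head 26 mm across, 18 mm tall, with a dark hollow end. Origin at the centre of its foot (84 mm above the bench), z up along the bit. Its top is 26 mm above the sleeve's top edge, 42 mm above sleeve_mid.
- spare_sleeve (a joint): Sleeve of the other, identical drilling head, whose chuck is empty, at least 200 mm away; same sizes and meaning of the value. Starts at 0 to 0.35; to be left alone.
There are look-alikes about, which are no part of the job. There is more than one size of the core_bit; the job needs the largest.

How it is judged (in metres and radians):
At the end, for the whole second after the job is handed in: The sleeve is turned to at least 1.08 rad and the jaws squeeze the bit (at least 8 N of contact force on it in all), with the bit at rest, within 8 degrees of upright, its foot within 4 mm of the sleeve's axis and no more than 8 mm above the chuck's floor (value of joint sleeve above 1.08 rad and contact force between core_bit and anything else above 8 N and horizontal distance between core_bit and sleeve_mid below 0.004 m and z of core_bit in the frame of sleeve_mid between -0.03 and -0.016 m and angle between core_bit's own z axis and vertical below 0.14 rad and linear speed of core_bit below 0.02 m/s); the robot touches nothing.
It fails at once if the sleeve of the empty chuck is turned (value of joint spare_sleeve above 0.5 rad).
It also fails if it takes over 34 s, if anything falls off the work surface, if the arm or the gripper's body presses on something with over 40 N, if the wrist force passes 120 N, or if a joint passes its speed limit or range.

## Working session

There is one attempt and no reset: what is moved stays moved. The work goes in short steps, Python scripts to look and compute and a shell command to move; the robot and the scene stay as the last step left them, time stands still between calls to the robot, and variables do not carry over. Pictures are saved under pics/ and viewed, about 8 in all and at most 12, crops included, and the job is handed in when it is done.

```bash
mkdir -p pics; cat > h.py <<'E'
import numpy as np, cv2
from scipy.spatial.transform import Rotation as R
from workcell import bot
def cam(n,save=None):
    c=bot.camera(n)
    if save: cv2.imwrite('pics/'+save,c['frame'][:,:,::-1])
    return c
def rot(c):
    o=np.array(c['orientation'],float)
    return o if o.shape==(3,3) else R.from_euler('xyz',o,degrees=True).as_matrix()
def ray(c,u,v):
    d=rot(c)@np.linalg.inv(c['mtx'])@[u,v,1]; return np.array(c['origin']),d
def at(c,u,v,z):
    o,d=ray(c,u,v); return o+d*(z-o[2])/d[2]
def proj(c,p):
    q=np.array(c['mtx'])@(rot(c).T@(np.array(p)-c['origin'])); return q[:2]/q[2]
E
python3 - <<'E'
from h import *
print(bot.get_obs())
for n in('top','scene'):
    c=cam(n,n+'1.png'); print(n,c['origin'],c['orientation'],c['mtx'])
    for k in('core_bit','sleeve','spare_sleeve'):
        for r in bot.search_frame(c,k)[:6]: print(k,round(r['confidence'],2),np.round(r['box']))
E
```

```text
{'time': 0.0, 'q': array([-7.60911103e+01,  5.00958711e+00,  1.00348055e+01,  9.51000570e+01,
       -3.58718827e-03,  9.00006901e+01]), 'qd': array([-0.05523332,  0.01197007, -0.05680769,  0.01173307, -0.03661995,
       -0.11510421]), 'joint_efforts': array([ 8.30710778e-04, -5.20391464e+01,  4.64801073e+01,  1.63178961e-02,
       -1.18132832e-05,  2.79661538e-05]), 'ee_pos': array([ 0.13213496, -0.53365179,  0.23060074]), 'tcp_rot': array([-9.00035881e+01,  7.48386077e-02, -7.60918003e+01]), 'wrist_force': array([0.40537697, 1.14060875, 1.01612255]), 'torque': array([-0.04726636, -0.01948686, -0.03039434]), 'opening': 0.08559241827759234}
top [3.07366953e-01 4.35651983e-04 1.19713536e+00] [-167.87977055   -0.18597927  -94.40945069] [[518.81242299   0.         314.99845382]
 [  0.         518.81242299 197.72409294]
 [  0.           0.           1.        ]]
core_bit 0.63 [374. 188. 388. 201.]
core_bit 0.62 [362. 253. 374. 263.]
sleeve 0.59 [364. 186. 382. 206.]
spare_sleeve 0.69 [219. 230. 240. 253.]
scene [ 1.09292155 -0.54715811  0.66777621] [-125.8251184     1.24745876   45.02122258] [[511.95633777   0.         322.39769014]
 [  0.         511.95633777 187.7357542 ]
 [  0.           0.           1.        ]]
core_bit 0.75 [252. 201. 267. 222.]
core_bit 0.65 [308. 217. 319. 242.]
core_bit 0.43 [233. 207. 237. 235.]
sleeve 0.77 [247. 216. 272. 241.]
sleeve 0.49 [225. 213. 306. 299.]
spare_sleeve 0.89 [348. 128. 368. 154.]
```

View pics/top1.png

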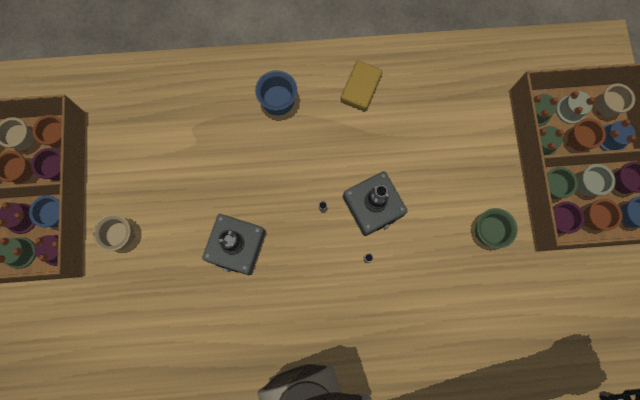

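View pics/scene1.png

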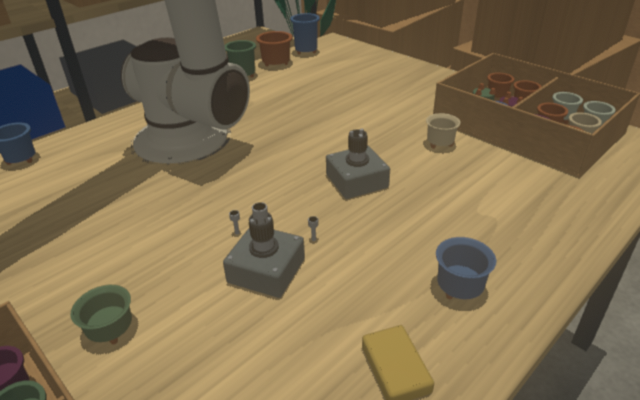

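Candidates for the bit are: in the chuck at top (381,193) / scene (260,212), loose at top (323,206) / scene (235,222), and loose at top (369,258) / scene (313,228). The first one stands in a chuck and looks largest. The spare chuck is at top (230,241) / scene (358,141). I'll measure and confirm in a crop.

```bash
python3 - <<'E'
from h import *
from scipy.optimize import least_squares
cs={n:cam(n) for n in('top','scene')}
obs=[]
t=np.linspace(0,2*np.pi,60)
def cyl(x,y,r,z0,z1): return np.array([[x+r*np.cos(a),y+r*np.sin(a),z] for a in t for z in(z0,z1)])
def box(c,P):
    p=np.array([proj(c,q) for q in P]); return np.r_[p.min(0),p.max(0)]
for n,c in cs.items():
    for k in('sleeve','core_bit'):
        for r in bot.cut_out(c,k)[:3]:
            print(n,k,round(r['confidence'],2),np.round(r['box'],1),r['region'].sum())
            b=np.array(r['box'],float); m=[(b[0]+b[2])/2,(b[1]+b[3])/2]
            # single-view ray fits
            z=.105 if k=='sleeve' else .141
            print('   at',z,np.round(at(c,*m,z),4), 'loose', np.round(at(c,*m,.03),3))
a=cs['top']['frame'][150:280,290:430]; b=cs['scene']['frame'][180:310,200:340]
cv2.imwrite('pics/crop.png',cv2.resize(np.hstack([a,b]),None,fx=2.8,fy=2.8,interpolation=cv2.INTER_CUBIC)[:,:,::-1])
E
```

```text
top sleeve 0.68 [362.5 189.4 385.1 209.4] 129
   at 0.105 [ 0.5276 -0.147   0.105 ] loose [ 0.543 -0.157  0.03 ]
top core_bit 0.55 [365.4 251.8 371.8 261.2] 61
   at 0.141 [ 0.4031 -0.1197  0.141 ] loose [ 0.413 -0.132  0.03 ]
top core_bit 0.42 [319.2 201.2 329.6 208.2] 64
   at 0.141 [ 0.517  -0.0387  0.141 ] loose [ 0.539 -0.043  0.03 ]
scene sleeve 0.94 [249.4 219.5 271.6 239.1] 406
   at 0.105 [ 0.5414 -0.1618  0.105 ] loose [ 0.468 -0.11   0.03 ]
scene core_bit 0.78 [253.2 199.4 265.4 223.2] 275
   at 0.141 [ 0.5395 -0.1585  0.141 ] loose [ 0.423 -0.077  0.03 ]
scene core_bit 0.73 [306.7 217.  319.4 241.3] 134
   at 0.141 [ 0.6369 -0.1286  0.141 ] loose [ 0.541 -0.04   0.03 ]
scene core_bit 0.47 [233.2 210.2 238.4 235.9] 146
   at 0.141 [ 0.5356 -0.2041  0.141 ] loose [ 0.418 -0.132  0.03 ]
```

View pics/crop.png

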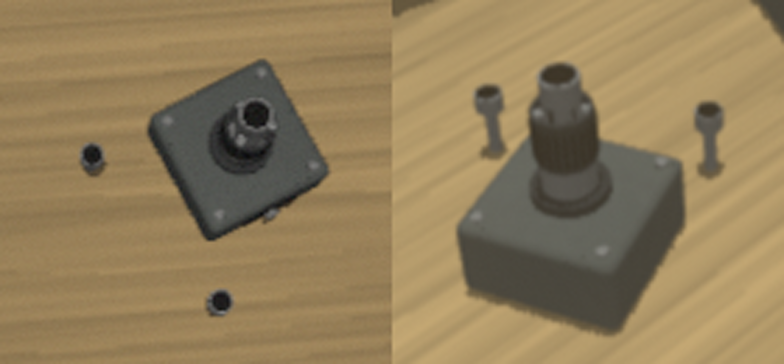

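Crop: the bit in the chuck (top 381.8,191.4; scene 259.6,207.1) is clearly the largest; the two loose ones are slimmer. Next I'll fit the axis.

```bash
python3 - <<'E'
from h import *
T,S=cam('top'),cam('scene')
tc=lambda u,v:(290+u/2.8,150+v/2.8); sc=lambda u,v:(200+(u-392)/2.8,180+v/2.8)
print('bit',at(T,*tc(257,116),.150),at(S,*sc(559,76),.150))
q=[at(T,*tc(*p),.056) for p in[(265,62),(327,172),(210,238),(150,125)]]
print('head',np.mean(q,0),[np.linalg.norm(q[i]-q[i-1]) for i in range(4)], [np.degrees(np.arctan2(*(q[i]-q[i-1])[1::-1])) for i in range(4)])
print('collar',at(T,*tc(242,140),.064),at(S,*sc(570,187),.064))
# screws (on head top) in both
print('screwsT',np.mean([at(T,*tc(*p),.056) for p in[(262,72),(313,165),(219,214),(167,121)]],0))
P=[at(T,*tc(*p),.056) for p in[(262,72),(313,165),(219,214),(167,121)]]
QS=[at(S,*sc(*p),.056) for p in[(476,216),(601,251),(661,162)]]
print(np.round(P,4),np.round(QS,4)); print('screwsS diag', (QS[0]+QS[2])/2)
# full region fit: sleeve in scene: side edges
print('sleeveS',at(S,*sc(564,140),.1))
E
```

```text
bit [ 0.53407146 -0.15915856  0.15      ] [ 0.54076933 -0.1577021   0.15      ]
head [ 0.52887431 -0.15552562  0.056     ] [np.float64(0.10770477382517366), np.float64(0.10230571546142204), np.float64(0.10855587647619042), np.float64(0.10266519238761376)] [np.float64(-65.24672796003556), np.float64(-157.04699315646624), np.float64(114.92717310651562), np.float64(22.48430500624846)]
collar [ 0.53407544 -0.1582967   0.064     ] [ 0.54159585 -0.15990991  0.064     ]
screwsT [ 0.53366726 -0.15780058  0.056     ]
[[ 0.5905 -0.1813  0.056 ]
 [ 0.511  -0.214   0.056 ]
 [ 0.4773 -0.1351  0.056 ]
 [ 0.5558 -0.1008  0.056 ]] [[ 0.5126 -0.212   0.056 ]
 [ 0.5915 -0.1782  0.056 ]
 [ 0.5585 -0.099   0.056 ]]
screwsS diag [ 0.53551274 -0.15547021  0.056     ]
sleeveS [ 0.53908538 -0.15841844  0.1       ]
```

The sleeve axis is at about (0.536, -0.158). I'll move above it and pre-turn counter-clockwise, staying high.

```bash
python3 -m inch '[[[-45,0,80],[0,-0.14,0],85],[[-67,0,121],[0,-0.42,0],85],[[-90,0,161],[0,-0.56,0],85],[[-112,0,201],[0,-0.7,0],85],[[-134,0,241],[0,-0.84,0],85],[[-156,0,281],[0,-0.98,0],85],[[-179,0,322],[0,-1.12,0],85],[[-201,0,362],[0,-1.26,0],85],[[-223,0,402],[0,-1.4,0],85],[[-246,0,442],[0,-1.54,0],85],[[-268,0,482],[0,-1.68,0],85],[[-268,0,482],[0,-1.68,0],85],[[-268,0,482],[0,-1.68,0],85],[[-268,0,482],[0,-1.68,0],85],[[-268,0,482],[0,-1.68,0],85],[[-268,0,482],[0,-1.68,0],85]]' 40; python3 -c "
from h import *
o=bot.get_obs();print(o['q'],o['ee_pos'],o['tcp_rot'],o['time'])
Rm=R.from_euler('xyz',o['tcp_rot'],degrees=True).as_matrix()
print(Rm.T@(np.array([.536,-.158,.087])-o['ee_pos'])*1000)
cam('scene','s2.png')"
```

```text
time: 2.4
ee_pos: [0.5351, -0.1587, 0.2316]
tcp_rot: [-90.0, -0.0, 20.0]
wrist_force: [-0.2, 0.8, -0.8]
opening: 0.0851
[-1.65143795e+01  6.09190932e+00  1.13189249e+01  9.51949913e+01
 -2.60432950e-03  5.34455428e+01] [ 0.53514698 -0.15867737  0.23164141] [-9.00211653e+01 -2.41737116e-02  2.00400815e+01] 2.4
[  0.9724699  144.64169375   0.39747442]
```

View pics/s2.png

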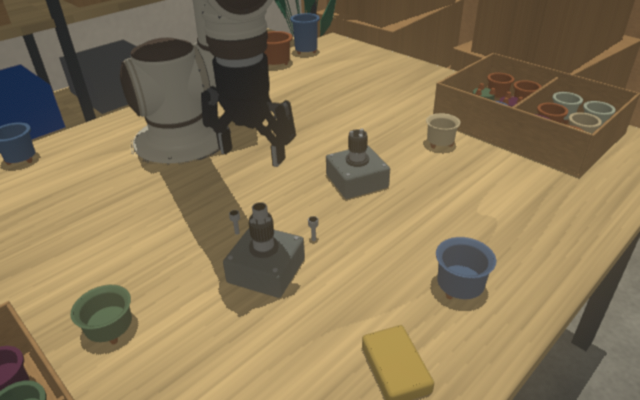

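The gripper is over the chuck (fingertips around scene 250,155) and the bit is undisturbed at (260,212). Next: descend and grip.

```bash
python3 -m inch '[[[1,30,0],[0,0,0],85],[[1,60,0],[0,0,0],85],[[1,85,0],[0,0,0],85],[[1,105,0],[0,0,0],85],[[1,120,0],[0,0,0],85],[[1,132,0],[0,0,0],85],[[1,140,0],[0,0,0],85],[[1,144,0],[0,0,0],85],[[1,144,0],[0,0,0],85],[[1,144,0],[0,0,0],85]]' 60
cat > o.py <<'E'
from h import *
import sys
o=bot.get_obs();print(*[(k,np.round(o[k],4)) for k in('time','q','wrist_force','torque','opening')])
if len(sys.argv)>1:
    c=cam('scene');cv2.imwrite('pics/'+sys.argv[1],cv2.resize(c['frame'][120:310,170:370],None,fx=3,fy=3,interpolation=cv2.INTER_CUBIC)[:,:,::-1])
E
python3 -m inch '[[[0,0,0],[0,0,0],60],[[0,0,0],[0,0,0],50],[[0,0,0],[0,0,0],44],[[0,0,0],[0,0,0],36],[[0,0,0],[0,0,0],36],[[0,0,0],[0,0,0],36],[[0,0,0],[0,0,0],36],[[0,0,0],[0,0,0],36]]' 60; python3 o.py s3.png
```

```text
time: 3.45
ee_pos: [0.5365, -0.1584, 0.0883]
tcp_rot: [-90.1, -0.1, 20.1]
wrist_force: [-0.6, -0.8, -0.2]
opening: 0.0848
time: 4.25
ee_pos: [0.5359, -0.1587, 0.089]
tcp_rot: [-90.1, -0.0, 20.0]
wrist_force: [-5.8, -0.9, 5.7]
opening: 0.0381
('time', np.float64(4.25)) ('q', array([-1.64638e+01,  5.72860e+00, -4.84690e+00,  7.93750e+01,
       -6.15000e-02,  5.34874e+01])) ('wrist_force', array([-5.7972, -0.889 ,  5.7347])) ('torque', array([-0.29  ,  1.214 ,  0.2584])) ('opening', np.float64(0.0381))
```

View pics/s3.png

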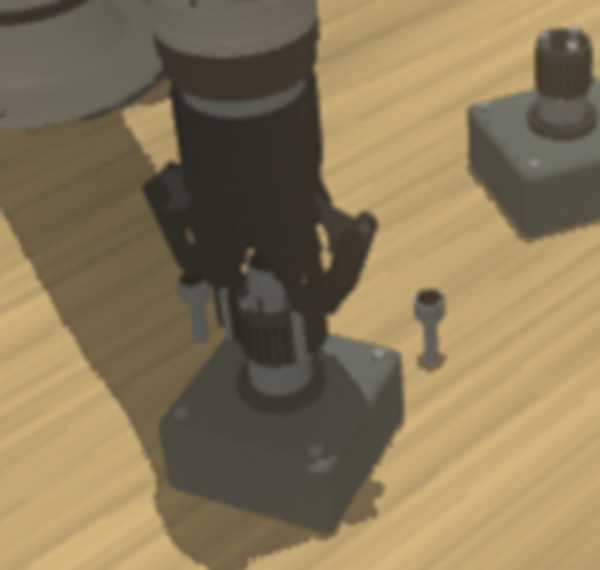

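Pads sit on both sides of the sleeve and the bit is still upright. Next, turn clockwise (+y), watching the torque.

```bash
python3 -m inch '[[[0,0,0],[0,0.08,0],34],[[0,0,0],[0,0.16,0],34],[[0,0,0],[0,0.24,0],34],[[0,0,0],[0,0.32,0],34],[[0,0,0],[0,0.4,0],34],[[0,0,0],[0,0.4,0],34]]' 60; python3 o.py
python3 -m inch '[[[0,0,0],[0,0.08,0],34],[[0,0,0],[0,0.16,0],34],[[0,0,0],[0,0.24,0],34],[[0,0,0],[0,0.32,0],34],[[0,0,0],[0,0.32,0],34]]' 60; python3 o.py s4.png
```

```text
time: 4.9
ee_pos: [0.5349, -0.1588, 0.089]
tcp_rot: [-90.1, 0.1, -3.0]
wrist_force: [-4.6, -0.8, 3.2]
opening: 0.0378
('time', np.float64(4.9)) ('q', array([-16.4829,   5.7074,  -4.8654,  79.4769,  -0.1092,  76.5641])) ('wrist_force', array([-4.6129, -0.8   ,  3.2061])) ('torque', array([-0.0976,  1.1151, -0.1855])) ('opening', np.float64(0.0378))
time: 5.4
ee_pos: [0.5342, -0.1587, 0.089]
tcp_rot: [-90.1, 0.1, -21.5]
wrist_force: [-5.6, 1.2, 2.9]
opening: 0.0381
('time', np.float64(5.4)) ('q', array([-16.4875,   5.6919,  -4.8831,  79.564 ,  -0.1157,  95.0054])) ('wrist_force', array([-5.5855,  1.2239,  2.8587])) ('torque', array([ 0.2245,  1.0022, -0.1487])) ('opening', np.float64(0.0381))
```

View pics/s4.png

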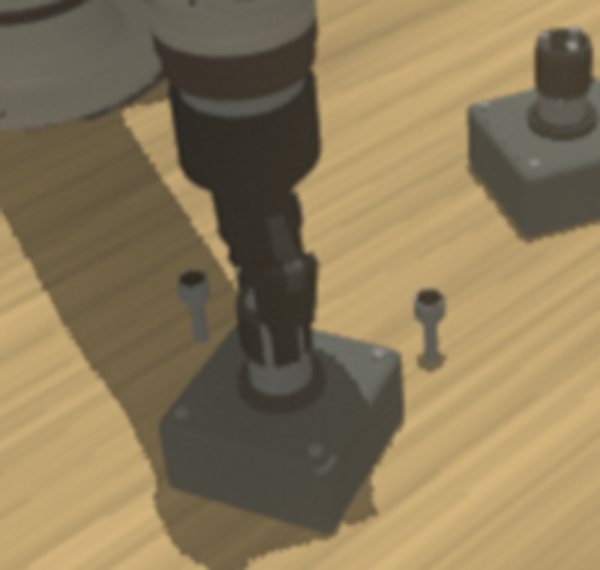

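```bash
for i in 1; do :; done; python3 -m inch '[[[0,0,0],[0,0.06,0],34],[[0,0,0],[0,0.12,0],34],[[0,0,0],[0,0.12,0],34]]' 60|grep -E 'rot|open'; python3 o.py
python3 -m inch '[[[0,0,0],[0,0.06,0],34],[[0,0,0],[0,0.12,0],34],[[0,0,0],[0,0.12,0],34]]' 60|grep -E 'rot|open'; python3 o.py
python3 -m inch '[[[0,0,0],[0,0.06,0],34],[[0,0,0],[0,0.1,0],34],[[0,0,0],[0,0.1,0],34]]' 60|grep -E 'rot|open'; python3 o.py
```

```text
tcp_rot: [-90.1, 0.1, -28.2]
opening: 0.0383
('time', np.float64(5.75)) ('q', array([-16.4856,   5.6801,  -4.8907,  79.5977,  -0.1112, 101.7195])) ('wrist_force', array([-3.4836,  1.1785,  2.2771])) ('torque', array([ 0.2539,  0.5382, -0.1869])) ('opening', np.float64(0.0383))
tcp_rot: [-90.2, 0.2, -35.0]
opening: 0.0383
('time', np.float64(6.05)) ('q', array([-1.648250e+01,  5.675500e+00, -4.898000e+00,  7.963100e+01,
       -1.021000e-01,  1.085155e+02])) ('wrist_force', array([-4.2748,  1.4326,  1.9598])) ('torque', array([ 0.2947,  0.5902, -0.1511])) ('opening', np.float64(0.0383))
tcp_rot: [-90.2, 0.2, -40.6]
opening: 0.0386
('time', np.float64(6.35)) ('q', array([-1.64776e+01,  5.67060e+00, -4.90240e+00,  7.96542e+01,
       -9.18000e-02,  1.14104e+02])) ('wrist_force', array([-4.0335,  2.52  ,  1.8504])) ('torque', array([ 0.373 ,  0.5813, -0.2073])) ('opening', np.float64(0.0386))
```

```bash
python3 -m inch '[[[0,0,0],[0,0.06,0],34],[[0,0,0],[0,0.1,0],34],[[0,0,0],[0,0.1,0],34]]' 60|grep -E 'rot|open'; python3 o.py
python3 -m inch '[[[0,0,0],[0,0.05,0],34],[[0,0,0],[0,0.1,0],34],[[0,0,0],[0,0.1,0],34]]' 60|grep -E 'rot|open'; python3 o.py s5.png
```

```text
tcp_rot: [-90.2, 0.2, -46.2]
opening: 0.0384
('time', np.float64(6.65)) ('q', array([-1.647150e+01,  5.665100e+00, -4.907200e+00,  7.967990e+01,
       -8.210000e-02,  1.196951e+02])) ('wrist_force', array([-4.0338,  2.8133,  2.4417])) ('torque', array([ 0.4579,  0.6851, -0.0702])) ('opening', np.float64(0.0384))
tcp_rot: [-90.2, 0.2, -51.7]
opening: 0.0385
('time', np.float64(6.95)) ('q', array([-1.646360e+01,  5.661200e+00, -4.913900e+00,  7.970080e+01,
       -7.740000e-02,  1.252504e+02])) ('wrist_force', array([-4.7377,  2.7073,  1.702 ])) ('torque', array([0.4267, 0.7139, 0.6181])) ('opening', np.float64(0.0385))
```

View pics/s5.png

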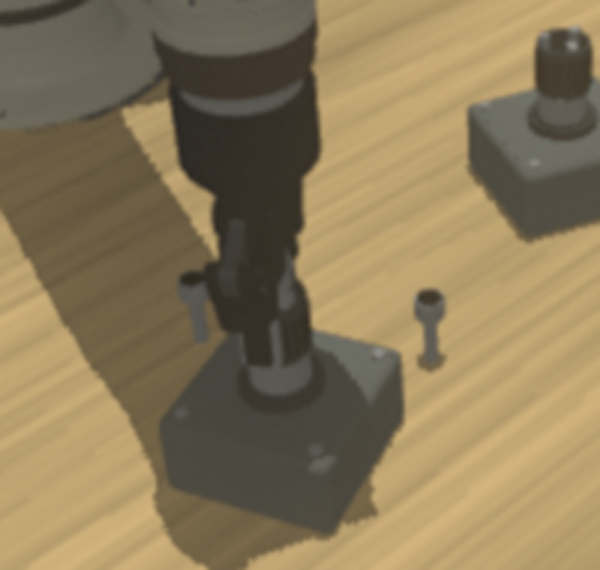

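Torque jumped by about 0.7 N m, so the jaws or the stop are engaged. One small further push, then check.

```bash
python3 -m inch '[[[0,0,0],[0,0.05,0],34],[[0,0,0],[0,0.05,0],34]]' 60|grep -E 'rot|open'; python3 o.py
```

```text
tcp_rot: [-90.2, 0.2, -54.3]
opening: 0.0385
('time', np.float64(7.2)) ('q', array([-1.645050e+01,  5.659400e+00, -4.913900e+00,  7.971120e+01,
       -7.260000e-02,  1.278733e+02])) ('wrist_force', array([-4.1451,  1.8019,  1.2336])) ('torque', array([0.3661, 0.7353, 0.9805])) ('opening', np.float64(0.0385))
```

```bash
python3 -m inch '[[[0,0,0],[0,0,0],60],[[0,0,0],[0,0,0],85],[[0,0,0],[0,0,0],85],[[0,0,0],[0,0,0],85],[[0,0,0],[0,0,0],85],[[0,-5,0],[0,0,0],85],[[0,-15,0],[0,0,0],85],[[0,-35,0],[0,0,0],85],[[0,-60,0],[0,0,0],85],[[0,-90,0],[0,0,0],85],[[0,-120,0],[0,0,0],85],[[0,-140,0],[0,0,0],85],[[0,-140,0],[0,0,0],85]]' 60; python3 - <<'E'
from h import *
c=cam('scene');cv2.imwrite('pics/s6.png',cv2.resize(c['frame'][180:310,200:340],None,fx=4,fy=4,interpolation=cv2.INTER_CUBIC)[:,:,::-1])
o=bot.get_obs();print(o['wrist_force'],o['torque'])
E
```

```text
time: 8.5
ee_pos: [0.5348, -0.1581, 0.2332]
tcp_rot: [-90.0, -0.1, -54.3]
wrist_force: [0.0, -0.5, -0.4]
opening: 0.0853
[ 0.32757289 -0.32985823 -0.80576337] [-0.00145206 -0.02452368 -0.03169824]
```

View pics/s6.png

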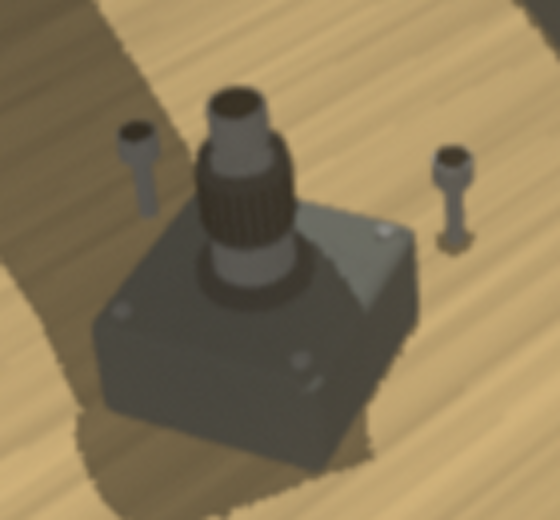

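The bit is upright and centred, and the jaws have closed under its head. I'll re-grip to check that the sleeve is really at its stop and did not slip or spring back.

```bash
python3 -m inch '[[[0,40,0],[0,0,0],85],[[0,75,0],[0,0,0],85],[[0,105,0],[0,0,0],85],[[0,125,0],[0,0,0],85],[[0,137,0],[0,0,0],85],[[0,144,0],[0,0,0],85],[[0,144,0],[0,0,0],85],[[0,144,0],[0,0,0],60],[[0,144,0],[0,0,0],46],[[0,144,0],[0,0,0],34],[[0,144,0],[0,0,0],34],[[0,144,0],[0,0,0],34],[[0,144,0],[0,0,0],34],[[0,144,0],[0,0,0],34]]' 80; python3 o.py
python3 -m inch '[[[0,0,0],[0,0.03,0],34],[[0,0,0],[0,0.03,0],34]]' 80|grep rot; python3 o.py
python3 -m inch '[[[0,0,0],[0,0.03,0],34],[[0,0,0],[0,0.03,0],34]]' 80|grep rot; python3 o.py
python3 -m inch '[[[0,0,0],[0,0.03,0],34],[[0,0,0],[0,0.03,0],34]]' 80|grep rot; python3 o.py
```

```text
time: 9.95
ee_pos: [0.5339, -0.1572, 0.0886]
tcp_rot: [-90.0, 0.1, -54.3]
wrist_force: [-6.4, 6.0, 9.0]
opening: 0.0384
('time', np.float64(9.95)) ('q', array([-1.641710e+01,  5.560300e+00, -5.070000e+00,  7.946220e+01,
        1.650000e-02,  1.278478e+02])) ('wrist_force', array([-6.3734,  6.0412,  9.0054])) ('torque', array([1.3136, 1.2281, 0.2843])) ('opening', np.float64(0.0384))
tcp_rot: [-90.0, 0.1, -56.0]
('time', np.float64(10.15)) ('q', array([-1.641230e+01,  5.555200e+00, -5.065400e+00,  7.948100e+01,
        2.110000e-02,  1.296221e+02])) ('wrist_force', array([-1.9549,  0.7778,  0.4598])) ('torque', array([0.2957, 0.3903, 0.2313])) ('opening', np.float64(0.0386))
tcp_rot: [-90.1, 0.1, -57.7]
('time', np.float64(10.35)) ('q', array([-1.640840e+01,  5.559600e+00, -5.059200e+00,  7.949190e+01,
        1.450000e-02,  1.312901e+02])) ('wrist_force', array([-0.1932,  0.4817,  0.0121])) ('torque', array([0.1495, 0.3425, 1.2294])) ('opening', np.float64(0.0386))
tcp_rot: [-90.0, 0.1, -59.4]
('time', np.float64(10.55)) ('q', array([-1.638620e+01,  5.571600e+00, -5.048900e+00,  7.945050e+01,
        6.640000e-02,  1.330528e+02])) ('wrist_force', array([ 2.8262,  2.2464, -2.2305])) ('torque', array([ 0.6043, -0.5046,  1.0599])) ('opening', np.float64(0.0384))
```

Torque rose to 1.2 N m within 0.06 rad and then saturated (pads slipping), which is what a sleeve on its stop would give. Release and retreat.

```bash
python3 -m inch '[[[0,0,0],[0,0,0],60],[[0,0,0],[0,0,0],85],[[0,0,0],[0,0,0],85],[[0,0,0],[0,0,0],85],[[0,0,0],[0,0,0],85],[[0,-5,0],[0,0,0],85],[[0,-15,0],[0,0,0],85],[[0,-35,0],[0,0,0],85],[[0,-60,0],[0,0,0],85],[[0,-90,0],[0,0,0],85],[[0,-120,0],[0,0,0],85],[[0,-140,0],[0,0,0],85],[[0,-140,0],[0,0,0],85],[[0,-140,0],[0,0,0],85]]' 60; python3 - <<'E'
from h import *
c=cam('scene');cv2.imwrite('pics/s7.png',cv2.resize(c['frame'][100:310,200:400],None,fx=2.8,fy=2.8,interpolation=cv2.INTER_CUBIC)[:,:,::-1])
for k in('core_bit','sleeve'):
    r=bot.cut_out(c,k)[0];print(k,r['box'],r['confidence'])
E
```

```text
time: 11.95
ee_pos: [0.5346, -0.157, 0.2293]
tcp_rot: [-90.0, 0.0, -59.4]
wrist_force: [-0.3, -0.8, 0.1]
opening: 0.085
core_bit [253.6, 198.9, 265.6, 225.2] 0.55
sleeve [247.0, 213.4, 273.3, 240.8] 0.85
```

View pics/s7.png

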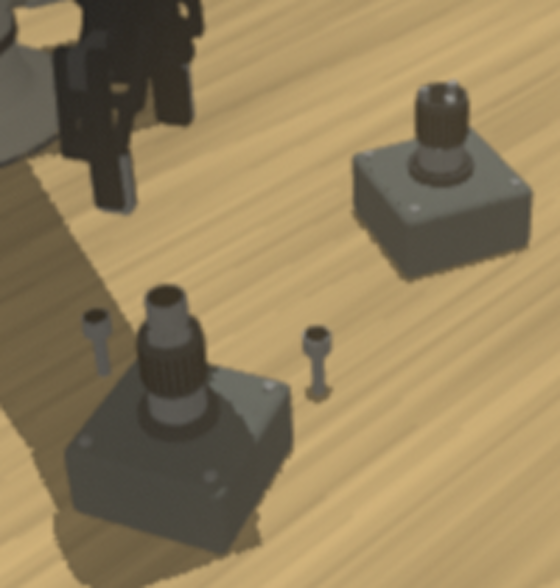

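The bit stands upright in the chuck (crop 166,295), the gripper is clear above it, and the spare chuck is untouched. Handing in.

```bash
python3 -c "
from workcell import bot
print(bot.job_done())"
```

```text
the job is handed in; nothing more can be done
None
```

I turned the sleeve of the chuck holding the largest bit about 1.3 rad clockwise in one grasp, then let go and handed the job in at about 12 s of robot time.

- **Jaws closed:** Over the last part of the turn, the turning torque rose from about 0 to 1.0 N m. A second grip at up to 80 N met 1.2 N m within 0.06 rad, and the torque then stopped rising. I read that as the sleeve on its hard stop with the pads slipping.
- **Last picture:** The bit is upright in the chuck, the gripper is open and clear above it, and the empty chuck was not touched.
- **Disagreements:**
    - The two cameras differed by up to about 8 mm on the sleeve axis, so I used a middle value.
    - The fingers read 38 mm on the 41 mm sleeve.
    - During free turning, the wrist torque mostly had the opposite sign to the one I expected.
- **Not measured:** I could not read the sleeve's angle or the squeeze force on the bit directly, and the hand-in gives no verdict.

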